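# Free the sagging guard bolt and hold the bath gate ajar

## Robot

A 6-joint arm with a two-finger parallel gripper is mounted at the origin on the work surface. World frame = base frame: x ahead of the robot, y to its left, z up, the work surface at z = 0. Lengths are in m, angles in degrees, forces in N, time in s.
With the tool pointing down it reaches from about 0.375 to 0.9 m from the base axis. Payload 3.1 kg.
Tool frame: the origin (TCP) lies midway between the tips of the shut fingers; the grasp point (between the pads) lies 19 mm behind it; z points along the fingers, y is the direction in which the jaws open and shut (so a half turn about z gives the same grasp; the last joint's range is limited). The gripper opens to 85 mm and grips with 20 to 120 N. Pads are 22 mm wide; open, the fingers measure 114 mm over their backs; the gripper's body (76 mm by 85 mm) begins 54 mm behind the grasp point. The pads swing forward as they close: fully open they stand 13 mm farther back than shut.
Start: joints at [-82.305, 30.224, 82.088, -0, 67.689, -10.227], TCP at [0.192, -0.595, 0.231] pointing down, gripper open.
Joint ranges: [-176.69, 176.69], [-43.24, 126.21], [12.49, 139.97], [-82, 262], [0, 151.66], [-163.58, 163.58]. Speed limits (degrees/s): [159.86, 159.86, 180, 180, 180, 180].

## Interface

Orientations are given as a 3x3 rotation matrix whose columns are the frame's x, y, z axes.
In Python, from plant import ctrl gives the robot as it stands. The module is installed in compiled form; this text tells all that it offers.
- The arm moves only by the tool carry_out, never from a script. Its argument "deltas" is a list of rows, each a list of 5 numbers: the opening, from 0 (shut) to 1 (fully open), then the shift along the tool's x, y, z in units of 40 mm (1.0 is 40 mm), then the turn about the tool's z in units of 5 degrees (1.0 is 5 degrees). In form: [[claw, x, y, z, roll], ...]. A call has exactly 8 rows; each row shifts and turns the pose as measured when the row begins, along the tool's axes as they then stand; what a row does not reach is not made up. A row lasts 1/8 s, in which the tool goes at most 62.5 mm and 10.7 degrees, less where a joint would pass 70% of its speed; a pose out of reach is approached as far as the arm can. A call is refused whole if a number of a shift passes 1 or a number of a turn 1, either way. A call with a gripper value outside its range is refused whole. The fingers move at their own pace and stop on an object; "newtons" is the grip in N (left out, the last holds). Time passes only in rows, so rows that do not move let the fingers close, or fill a call up. It gives the time, the measured TCP pose, the force and the opening at its end, in the units of the state.
- ctrl.state(): the state, without advancing time (a new reading comes with each control period).
- ctrl.read_camera(name): name is "scene" or "top" or "wrist"; returns a dict with "image" (384x512x3 uint8, red, green, blue), "fx", "fy", "cx", "cy" (pixels), "R" (3x3) and "t" (3): a world point X has camera coordinates R X + t; the wrist camera has in their place "T_tool_cam" (4x4, takes a point from camera to tool coordinates, whose origin is the TCP and whose axes are the flange's). Camera axes: x right, y down, z forward; pixel columns grow to the right and rows downward; lengths in m; the calibration is good to about 2 mm. A picture is of the moment at which its call begins: read the wrist's pose just before it. There is no depth.
- ctrl.finish_job(): hands the job in, once; it reports no verdict.
Trained networks look in the newest picture that a camera, given by its name, has taken for a name from the list of things; names that differ only in an ending like _2 or _b are one class to them, and where a whole thing is asked for, a point or a joint stands for the part that bears it (a point fixed in the world has none). Each returns a list of dicts, best first, with "p" (0 to 1); they miss things now and then, are a little off and sometimes report something else, mostly with a low value. They report only what shows in the picture. A call takes as long as a camera call.
- ctrl.boxes_of(name, camera): "point" ([column, row] in pixels, amid what is visible of it).
- ctrl.masks_of(name, camera): "mask" (384x512 bool, what is visible of it) and "point" ([column, row] in pixels, amid what is visible of it).
The state is a dict: "time_s": time; "joint_positions": joint angles; "qvel": joint speeds; "tau": joint torques, N m; "position": TCP position; "tool_rot": TCP orientation; "wrist_force": force on the tool from outside, world axes, zero at the start; "wrist_torque": the same for the moment, N m; "width": finger opening in m.
Only numpy, scipy, OpenCV 4.12 (cv2) and the standard library are available. Lean on these libraries where they do the work, as an engineer would, in place of code of your own. Each camera call takes 0.05 s, during which the arm holds its last target.

## Task

Open the sprung gate of the heating-bath guard for a colleague: draw its barrel bolt back by the red ball, then lift the sagging nose over the keeper's bent lip while you pull the gate out towards the robot, without wrenching the bolt against the keeper. Finish while still holding: keep the gate still and ajar with the gripper, about 10 cm open at its free edge, and do not let go (it springs back). Leave the conical flask, amber bottle, grease jar and screwdriver where they are.

Things in the scene. Friction and masses are not known exactly. Their poses are not given: they have to be found in the camera images.
- guard: White guard fixed on the bench on a steel tray. Origin on the bench, middle of the front plane; -x looks out to the robot's side, +y runs along the front from keeper post (right) to hinge post (left), z up. Front faces of posts and shut gate lie at x = 0. Posts 290 mm high: hinge post y 170 to 220 mm, keeper post y -170 to -230 mm. The bath behind is fixed, at most 255 mm high.
- gate (a joint): Swing of the gate in rad about the upright hinge at its left (+y) edge: 0 shut, growing as the free edge swings out to the guard's -x. Sprung shut: 1.0 N m at 0, 1.25 N m at 0.3 rad (4 to 5 N at the ball). 0.30 is 100 mm open at the free edge. With the bolt shot it moves under 0.02.
- gate_leaf: The gate: white frame 24 mm thick, 327 mm wide, from 32 to 290 mm above the bench, with a clear pane. Origin at the guard's origin when shut; it turns with the gate about the hinge.
- gate_hinge (a point): Point on the gate's upright hinge axis, 290 mm above the bench, 6 mm in front of the front plane and 168 mm to +y of the guard's middle.
- gate_edge (a point): Top front corner of the gate's free (right-hand) edge, 290 mm above the bench, 332 mm from the hinge axis.
- barrel (a joint): Lift of the brass barrel in rad. Its front screws are out, so barrel and bolt hang from the rear end (pivot 164 mm from the hinge axis towards the free edge, 270 mm above the bench, 16 mm in front of the gate face). 0 = sagging (nose 0.08 rad below level), 0.08 = level, 0.20 = upper stop. It falls back when let go; lifting it at the ball takes 3 to 5 N.
- bolt (a joint): Draw of the bolt in m along its barrel, away from the keeper, to the guard's +y: 0 = fully shot, 0.040 = drawn to its stop. About 1.5 N friction; it stays where it is left. The nose leaves the staple at about 0.026, but even at 0.040 it stands 16 mm behind the bent lip, so the gate is held until the nose is lifted.
- bolt_rod: The steel bolt: round rod 14 mm thick, 232 mm long along its own y, with an upright 10 mm stem and a red ball. Nose towards -y. Origin on the barrel's pivot when fully shot.
- bolt_ball (a point): Centre of the red ball on the bolt, 26 mm in diameter, on a 10 mm stem, 44 mm above the rod's axis; 115 mm from the barrel's pivot towards the nose when shot, 75 mm when drawn. Sagging, it is about 305 mm above the bench, 15 mm above the gate's top. Take it from above, at any yaw.
- bolt_nose (a point): Tip of the bolt's nose (rounded), 225 mm from the pivot when shot, 185 mm when drawn.
- keeper: Brass keeper on the front of the keeper post. A closed staple 14 mm wide round the shot bolt (opening from 242 to 283 mm above the bench), and from it a bent lip that runs 30 mm along the front towards the gate.
- keeper_lip (a point): Middle of the lip's top edge, 260.5 mm above the bench, in front of the bolt's nose (26.5 mm in front of the post's face; the lip is 3 mm thick and 30 mm long along the guard's y). The drawn nose clears it when barrel is above about 0.07; the nose is past it when gate is above about 0.06.
- flask: Bystander: stoppered conical flask, 82 mm wide, 146 mm high, on the bench in front of the gate near the hinge. Origin under its middle.
- reagent: Bystander: amber bottle, 70 mm wide, 150 mm high, on the bench right of the keeper post. Origin under its middle.
- grease: Bystander: small white-capped jar, 48 mm wide, 50 mm high, on the bench in front of the keeper post. Origin under its middle.
- screwdriver: Bystander: screwdriver lying on the bench in front of the gate, 200 mm long along its x. Origin under its middle.

How it is judged (in metres and radians):
On the way, in this order (a step that is already met when the one before it is completed fails the run):
1. the bolt is drawn well back (18 mm or more) with the gate still shut (value of joint bolt above 0.018 m and value of joint gate below 0.02 rad), for 0.05 s.
2. the gate comes away from the post with the bolt's nose lifted over the bent lip (value of joint gate between 0.025 and 0.08 rad and value of joint barrel above 0.055 rad), for 0.02 s.
At the end, for the whole second after the job is handed in: The gate stands still, 70 to 135 mm open at its free edge (0.21 to 0.42 rad), held by the gripper's fingers on the bolt or the gate (over 1 N) and propped by nothing else; flask, bottle, jar and screwdriver are within 25 to 30 mm of where they were (value of joint gate between 0.21 and 0.42 rad and velocity of joint gate between -0.1 and 0.1 rad/s and (contact force between the fingers and bolt_rod above 1 N or contact force between the fingers and gate_leaf above 1 N) and contact force between each of flask, screwdriver, reagent, grease and gate_leaf below 0.1 N and distance of each of flask, reagent, grease from where it was at the start of the episode below 0.025 m and distance of screwdriver from where it was at the start of the episode below 0.03 m); the arm keeps its last pose, push and grip.
It fails at once if the bolt is wrenched against the keeper (over 60 N) (contact force between bolt_rod and keeper above 60 N).
It fails at once if the flask, bottle or jar is tipped or pushed away (angle between any of flask, reagent, grease's own z axis and vertical above 0.35 rad or distance of any of flask, reagent, grease from where it was at the start of the episode above 0.03 m).
It also fails if it takes over 35 s, if anything falls off the work surface, if the arm or the gripper's body presses on something with over 40 N, if the wrist force passes 120 N, or if a joint passes its speed limit or range.

## Working session

There is one attempt and no reset: what is moved stays moved. The work goes in short steps, Python scripts to look and compute and a tool call to move; the robot and the scene stay as the last step left them, time stands still between calls to the robot, and variables do not carry over. Pictures are saved under pics/ and viewed, and the job is handed in when it is done.

Besides the shell and the picture viewer there is one more tool, called after "Emit:" as a command line: name --pt "numbers of a row" for each row, then --argument value for the rest. carry_out: Moves the arm, as the interface text tells. Its arguments: {"type":"object","properties":{"deltas":{"type":"array","items":{"type":"array","items":{"type":"number"}}},"newtons":{"type":"number"}},"required":["deltas"]}

```bash
mkdir -p pics; ls; cat > h.py <<'E'
from plant import ctrl
import numpy as np, cv2
def cam(n,save=None):
    c=ctrl.read_camera(n)
    if save: cv2.imwrite('pics/'+save,c['image'][:,:,::-1])
    return c
def ray(c,p):
    R=np.array(c['R']);t=np.array(c['t']);o=-R.T@t
    d=R.T@np.array([(p[0]-c['cx'])/c['fx'],(p[1]-c['cy'])/c['fy'],1]);return o,d/np.linalg.norm(d)
def tri(c1,p1,c2,p2):
    o1,d1=ray(c1,p1);o2,d2=ray(c2,p2)
    s=np.linalg.lstsq(np.stack([d1,-d2],1),o2-o1,rcond=None)[0]
    a=o1+s[0]*d1;b=o2+s[1]*d2
    return (a+b)/2,np.linalg.norm(a-b)
def atz(c,p,z):
    o,d=ray(c,p);return o+d*(z-o[2])/d[2]
def proj(c,X):
    q=np.array(c['R'])@np.array(X)+np.array(c['t']);return np.array([c['fx']*q[0]/q[2]+c['cx'],c['fy']*q[1]/q[2]+c['cy']])
E
python3 - <<'E'
from h import *
s=ctrl.state();print(s)
a=cam('scene','s0.png');b=cam('top','t0.png');w=cam('wrist','w0.png')
for c in (a,b):print(c['fx'],c['cx'],c['cy'],-np.array(c['R']).T@c['t'])
print(w['T_tool_cam'])
for n in ['bolt_ball','gate_hinge','gate_edge','keeper_lip','keeper','bolt_nose','flask','reagent','grease','screwdriver','guard']:
  for k in('scene','top'):
    print(n,k,[(np.round(d['point']),round(d['p'],2)) for d in ctrl.boxes_of(n,k)][:2])
E
```

```text
pics
{'time_s': 0.0, 'joint_positions': array([-8.23052738e+01,  3.02783450e+01,  8.21569798e+01, -5.82672243e-04,
        6.76908576e+01, -1.02258525e+01]), 'qvel': array([ 0.01733183, -0.04355433, -0.03605535,  0.07073933, -0.00800929,
       -0.02668352]), 'tau': array([-5.70056727e-04, -4.42346370e+01, -1.78026402e+01, -3.55547263e-04,
        8.39691114e-03,  2.97043776e-06]), 'position': array([ 0.19225268, -0.59393071,  0.230337  ]), 'tool_rot': array([[ 9.51482817e-01,  3.07701733e-01, -3.04200271e-04],
       [ 3.07701646e-01, -9.51480393e-01,  2.18120784e-03],
       [ 3.81720837e-04, -2.16898470e-03, -9.99997575e-01]]), 'wrist_force': array([ 0.42988711, -0.56335231,  0.1182946 ]), 'wrist_torque': array([-0.00532418, -0.00128941, -0.00425115]), 'width': 0.08559877251730483}
424.16538271544283 261.0029217069259 192.07622750913328 [0.90501441 0.43893912 1.01357081]
372.3286563946557 252.78654033777624 187.19793870254216 [0.45321465 0.03173487 1.26933346]
[[-3.91063002e-04 -9.57133122e-01 -2.89648121e-01  7.37958998e-02]
 [ 9.99999353e-01 -6.49579850e-05 -1.13547883e-03  1.59
[... 700 characters left out ...]
rray([224., 163.]), 0.67), (array([239., 184.]), 0.28)]
keeper top [(array([279., 179.]), 0.64)]
bolt_nose scene [(array([243., 188.]), 0.68), (array([242., 185.]), 0.21)]
bolt_nose top [(array([250., 177.]), 0.81)]
flask scene [(array([353., 283.]), 0.98)]
flask top [(array([178., 224.]), 0.57)]
reagent scene [(array([232., 172.]), 0.52), (array([351., 284.]), 0.45)]
reagent top [(array([305., 205.]), 0.88), (array([247., 174.]), 0.4)]
grease scene [(array([278., 191.]), 0.86)]
grease top [(array([275., 238.]), 0.59)]
screwdriver scene [(array([301., 225.]), 0.77)]
screwdriver top [(array([238., 230.]), 0.83)]
guard scene [(array([210., 295.]), 0.77)]
guard top [(array([306., 205.]), 0.66)]
```

```bash
python3 - <<'E'
import cv2
for n in('s0','t0'):
    i=cv2.imread(f'pics/{n}.png')
    r=(slice(130,380),slice(150,420)) if n=='s0' else (slice(80,270),slice(130,360))
    j=i[r]; f=min(800/j.shape[1],600/j.shape[0]); cv2.imwrite(f'pics/{n}b.png',cv2.resize(j,None,fx=f,fy=f,interpolation=cv2.INTER_CUBIC)); print(f)
E
```

```text
2.4
3.1578947368421053
```

View pics/s0b.png

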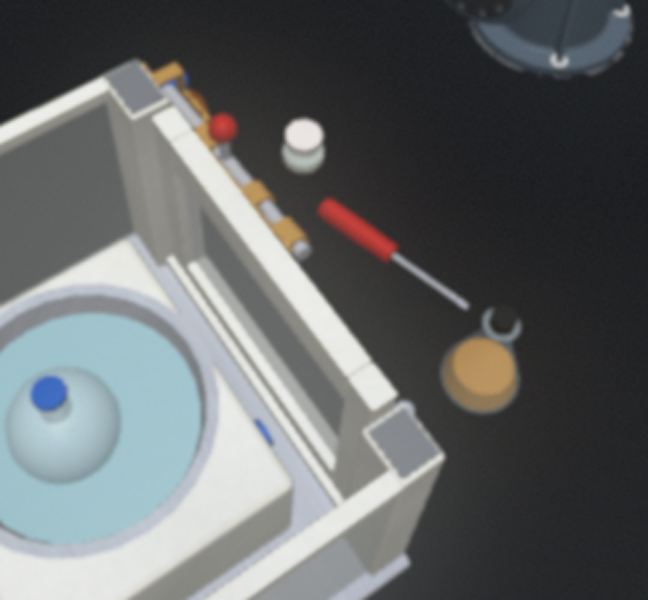

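View pics/t0b.png

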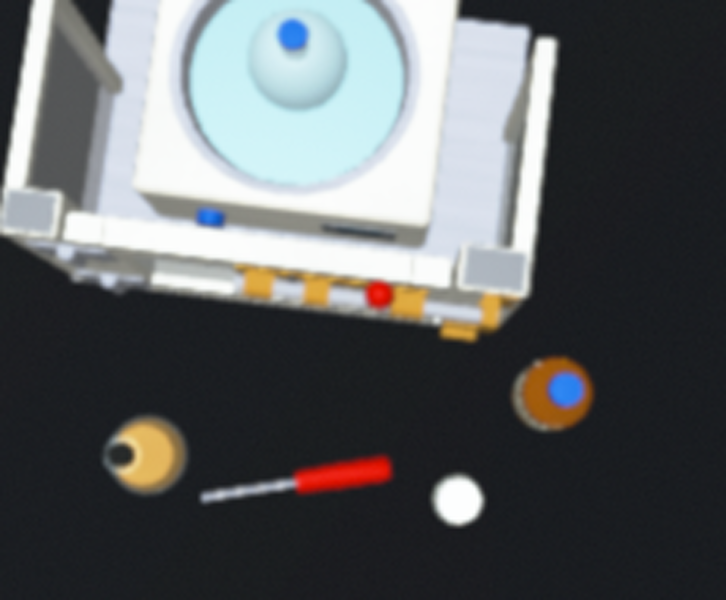

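The views show the shut gate: red ball at scene (242,183) and top (250,173), keeper to its right, the jar and screwdriver in front. Next I measure the ball and the posts.

```bash
python3 - <<'E'
from h import *
a=cam('scene');b=cam('top')
def red(c,box):
    i=c['image'].astype(int);m=(i[...,0]>120)&(i[...,1]<70)&(i[...,2]<70)
    k=np.zeros_like(m);k[box[1]:box[3],box[0]:box[2]]=1
    v,u=np.nonzero(m&k);return np.array([u.mean(),v.mean()]),len(u)
pa,na=red(a,(230,170,255,195));pb,nb=red(b,(240,165,260,182))
X,e=tri(a,pa,b,pb);print('ball',X,e,pa,pb,na,nb)
f=3.15789
# post top corners, top view, z=.29 (crop px)
for n,p in dict(kp_fl=(458,286),kp_fr=(524,293),kp_bl=(470,247),kp_br=(530,252),hp_fl=(3,234),hp_fr=(53,238),hp_bl=(12,188),hp_br=(65,195)).items():
    q=(p[0]/f+130,p[1]/f+80);print(n,atz(b,q,.29))
for n,p,z in (('grease',(458,500),.05),('flask',(150,455),.05),('reagent',(566,389),.15),('sd1',(205,497),.01),('sd2',(390,468),.012)):
    q=(p[0]/f+130,p[1]/f+80);print(n,atz(b,q,z))
f=2.4
for n,p in dict(kp=(135,62),kp2=(108,78),kp3=(138,115),kp4=(165,95),hp=(405,402),hp2=(442,455),hp3=(402,475),hp4=(367,432)).items():
    q=(p[0]/f+150,p[1]/f+130);print('s',n,atz(a,q,.29))
E
```

```text
ball [0.58390758 0.02625464 0.3053965 ] 0.00018813722325868487 [242.31182796 182.55913978] [249.64 172.94] 93 50
kp_fl [ 0.59055443 -0.04134974  0.29      ]
kp_fr [ 0.58319857 -0.09668414  0.29      ]
kp_bl [ 0.62348632 -0.05256822  0.29      ]
kp_br [ 0.61794086 -0.10308572  0.29      ]
hp_fl [0.64445027 0.34009318 0.29      ]
hp_fr [0.63998789 0.29816898 0.29      ]
hp_bl [0.6836444  0.33269405 0.29      ]
hp_br [0.67653003 0.28808119 0.29      ]
grease [ 0.40214591 -0.05197659  0.05      ]
flask [0.45678258 0.26381654 0.05      ]
reagent [ 0.50844933 -0.15162248  0.15      ]
sd1 [0.41099148 0.21357596 0.01      ]
sd2 [0.43625198 0.01662215 0.012     ]
s kp [ 0.58790434 -0.09242462  0.29      ]
s kp2 [ 0.61786963 -0.09406725  0.29      ]
s kp3 [ 0.62382755 -0.0422312   0.29      ]
s kp4 [ 0.5918435  -0.04359779  0.29      ]
s hp [0.64249321 0.30019801 0.29      ]
s hp2 [0.65178736 0.34520931 0.29      ]
s hp3 [0.68340717 0.33573994 0.29      ]
s hp4 [0.67945665 0.29717771 0.29      ]
```

```bash
cat >> h.py <<'E'
def plan(target,yaw,n):
    """straight line in n equal rows, from the measured pose; prints rows x,y,z,roll in move units"""
    s=ctrl.state();p=np.array(s['position']);R=np.array(s['tool_rot'])
    y0=np.degrees(np.arctan2(R[1,0],R[0,0]));print('at',p.round(4),'yaw',y0.round(2))
    d=(np.array(target)-p)/n;dy=(yaw-y0)/n
    for i in range(n):
        a=np.radians(y0+dy*i);x=np.array([np.cos(a),np.sin(a),0]);y=np.array([np.sin(a),-np.cos(a),0])
        print(np.round([d@x/.04,d@y/.04,-d[2]/.04,-dy/5],2))
E
python3 -c "
from h import *
plan([.36,-.33,.41],-8.3,8)"
```

```text
at [ 0.1924 -0.5947  0.2313] yaw 17.92
[ 0.75 -0.63 -0.56  0.66]
[ 0.72 -0.67 -0.56  0.66]
[ 0.68 -0.71 -0.56  0.66]
[ 0.64 -0.75 -0.56  0.66]
[ 0.59 -0.78 -0.56  0.66]
[ 0.55 -0.81 -0.56  0.66]
[ 0.5  -0.84 -0.56  0.66]
[ 0.45 -0.87 -0.56  0.66]
```

Emit:
carry_out --pt "1 0.75 -0.63 -0.56 0.66" --pt "1 0.72 -0.67 -0.56 0.66" --pt "1 0.68 -0.71 -0.56 0.66" --pt "1 0.64 -0.75 -0.56 0.66" --pt "1 0.59 -0.78 -0.56 0.66" --pt "1 0.55 -0.81 -0.56 0.66" --pt "1 0.5 -0.84 -0.56 0.66" --pt "1 0.45 -0.87 -0.56 0.66"

```text
time_s: 2.35
position: [0.3658, -0.3252, 0.4143]
tool_rot: [[0.986, -0.169, 0.001], [-0.169, -0.986, 0.002], [0.0, -0.002, -1.0]]
wrist_force: [-0.0, 0.4, -0.2]
width: 0.0852
```

```bash
python3 -c "
from h import *
print(ctrl.state()['joint_positions'].round(1))
plan([.55,.026,.41],-8.3,10)"
```

```text
[-54.8   9.3  85.    0.1  85.7  44.9]
at [ 0.3658 -0.3252  0.4143] yaw -9.7
[ 0.31 -0.94  0.01 -0.03]
[ 0.31 -0.94  0.01 -0.03]
[ 0.31 -0.94  0.01 -0.03]
[ 0.31 -0.94  0.01 -0.03]
[ 0.32 -0.94  0.01 -0.03]
[ 0.32 -0.94  0.01 -0.03]
[ 0.32 -0.94  0.01 -0.03]
[ 0.32 -0.94  0.01 -0.03]
[ 0.32 -0.94  0.01 -0.03]
[ 0.33 -0.94  0.01 -0.03]
```

Emit:
carry_out --pt "1 0.31 -0.94 0 -0.05" --pt "1 0.31 -0.94 0 -0.05" --pt "1 0.31 -0.94 0 -0.05" --pt "1 0.31 -0.94 0 -0.05" --pt "1 0.31 -0.94 0 -0.05" --pt "1 0.31 -0.94 0 0" --pt "1 0.31 -0.94 0 0" --pt "1 0.31 -0.94 0 0"

```text
time_s: 3.35
position: [0.5149, -0.0342, 0.4185]
tool_rot: [[0.989, -0.147, 0.008], [-0.147, -0.989, -0.005], [0.009, 0.003, -1.0]]
wrist_force: [0.1, -0.3, -0.3]
width: 0.0854
```

```bash
python3 -c "
from h import *
s=ctrl.state();c=cam('wrist','w1.png')
print(s['joint_positions'].round(1))
print(ctrl.boxes_of('bolt_ball','wrist'))
plan([.582,.026,.36],-8.3,4)"
```

```text
[-16.2  11.4  81.7  -0.1  86.3  82.3]
[{'point': [165.6, 115.2], 'p': 0.8}]
at [ 0.5154 -0.0324  0.4183] yaw -8.19
[ 0.36 -0.42  0.36  0.01]
[ 0.36 -0.42  0.36  0.01]
[ 0.36 -0.42  0.36  0.01]
[ 0.36 -0.42  0.36  0.01]
```

View pics/w1.png

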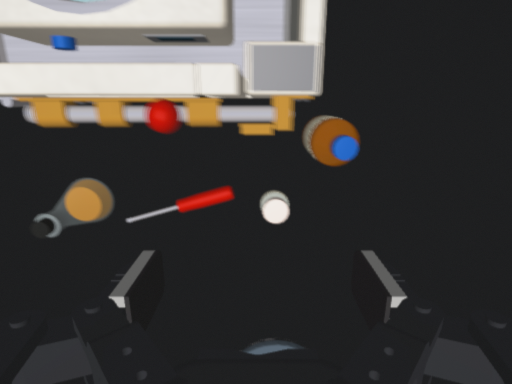

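The wrist view shows the front edge horizontal, so the yaw is right. The ball is at (165,116), left of and ahead of the fingers. I check it against the fixed-camera estimate and plan.

```bash
cat >> h.py <<'E'
def wball(z=.3054,zc=None):
    s=ctrl.state();c=cam('wrist');i=c['image'].astype(int)
    m=((i[...,0]>120)&(i[...,1]<70)&(i[...,2]<70)).astype(np.uint8)
    n,l,st,ce=cv2.connectedComponentsWithStats(m)
    T=np.array(c['T_tool_cam']);R=np.array(s['tool_rot']);p=np.array(s['position'])
    for k in range(1,n):
        if st[k,4]<60: continue
        d=R@T[:3,:3]@np.array([(ce[k][0]-c['cx'])/c['fx'],(ce[k][1]-c['cy'])/c['fy'],1]);o=p+R@T[:3,3]
        print(ce[k].round(1),st[k,4],(o+d*(z-o[2])/d[2]).round(4))
E
python3 -c "
from h import *
wball();plan([.582,.026,.36],-8.3,4)"
```

```text
[168.9 116.7] 812 [0.5851 0.0266 0.3054]
[208.  199.4] 726 [0.5149 0.0092 0.3054]
at [ 0.5147 -0.0341  0.4182] yaw -8.26
[ 0.36 -0.43  0.36  0.  ]
[ 0.36 -0.43  0.36  0.  ]
[ 0.36 -0.43  0.36  0.  ]
[ 0.36 -0.43  0.36  0.  ]
```

Emit:
carry_out --pt "1 0.36 -0.43 0.2 0" --pt "1 0.36 -0.43 0.2 0" --pt "1 0.36 -0.43 0.2 0" --pt "1 0.3 -0.4 0.2 0" --pt "1 0.15 0 0.2 0" --pt "1 0 0 0.1 0" --pt "1 0 0 0 0" --pt "1 0 0 0 0"

```text
time_s: 4.5
position: [0.5876, 0.0224, 0.3716]
tool_rot: [[0.989, -0.148, 0.005], [-0.148, -0.989, -0.008], [0.006, 0.007, -1.0]]
wrist_force: [1.1, -0.6, 0.7]
width: 0.0855
```

```bash
python3 -c "
from h import *
wball();plan([.5835,.0265,.284],-8.3,6)
cam('wrist','w2.png')"
```

```text
[247.6 227.7] 1734 [0.5758 0.0307 0.3054]
at [0.5876 0.0223 0.3717] yaw -8.5
[-0.02 -0.01  0.37 -0.01]
[-0.02 -0.01  0.37 -0.01]
[-0.02 -0.01  0.37 -0.01]
[-0.02 -0.01  0.37 -0.01]
[-0.02 -0.01  0.37 -0.01]
[-0.02 -0.01  0.37 -0.01]
```

View pics/w2.png

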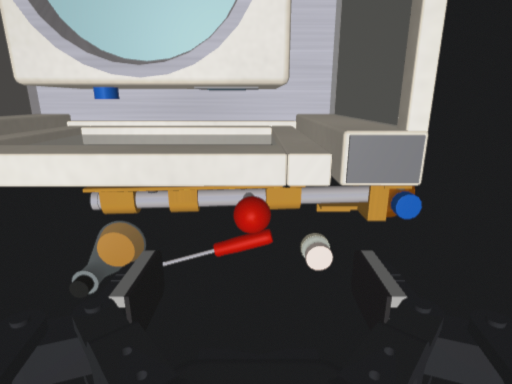

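```bash
python3 -c "
from h import *
s=ctrl.state();c=cam('wrist')
T=np.array(c['T_tool_cam']);R=np.array(s['tool_rot']);p=np.array(s['position'])
for q in ((252,214.5),):
  d=R@T[:3,:3]@np.array([(q[0]-c['cx'])/c['fx'],(q[1]-c['cy'])/c['fy'],1]);o=p+R@T[:3,3]
  X=o+d*(.3054-o[2])/d[2];print(X,R.T@(X-p))
"
```

```text
[0.58500976 0.02621494 0.3054    ] [-0.00359804 -0.00383344  0.06634884]
```

Emit:
carry_out --pt "1 -0.1 -0.1 0.3 0" --pt "1 0 0 0.35 0" --pt "1 0 0 0.35 0" --pt "1 0 0 0.35 0" --pt "1 0 0 0.35 0" --pt "1 0 0 0.15 0" --pt "1 0 0 0 0" --pt "1 0 0 0 0"

```text
time_s: 5.65
position: [0.5839, 0.0266, 0.2917]
tool_rot: [[0.989, -0.148, 0.004], [-0.148, -0.989, -0.008], [0.005, 0.007, -1.0]]
wrist_force: [0.7, -0.5, -0.0]
width: 0.0855
```

```bash
python3 -c "
from h import *
plan([.584,.0265,.284],-8.3,4)
cam('wrist','w3.png');cam('top','t3.png');cam('scene','s3.png')"
```

```text
at [0.5839 0.0266 0.2917] yaw -8.5
[ 0.    0.    0.05 -0.01]
[ 0.    0.    0.05 -0.01]
[ 0.    0.    0.05 -0.01]
[ 0.    0.    0.05 -0.01]
```

View pics/w3.png

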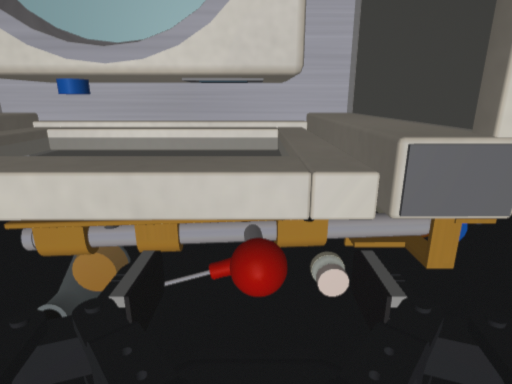

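View pics/s3.png

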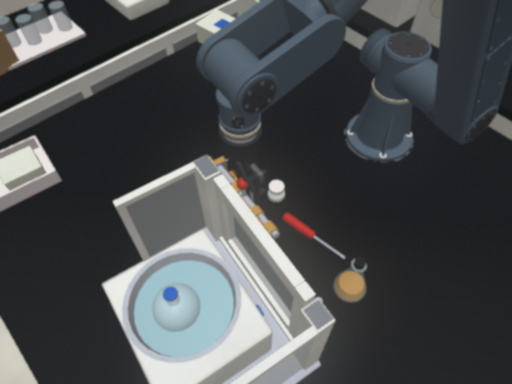

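The ball at (258,267) is midway between the fingers in the wrist view. I lower 7 mm and close.

Emit:
carry_out --pt "1 0 0 0.1 0" --pt "1 0 0 0.08 0" --pt "0.6 0 0 0 0" --pt "0.4 0 0 0 0" --pt "0.1 0 0 0 0" --pt "0 0 0 0 0" --pt "0 0 0 0 0" --pt "0 0 0 0 0" --newtons 60

```text
time_s: 6.8
position: [0.5842, 0.0265, 0.2853]
tool_rot: [[0.989, -0.148, 0.006], [-0.148, -0.989, -0.008], [0.007, 0.007, -1.0]]
wrist_force: [0.7, -0.6, 0.0]
width: 0.0233
```

```bash
python3 -c "
from h import *
s=ctrl.state();print(s['width'],s['wrist_force'],s['position'])
cam('wrist','w4.png')"
```

```text
0.023320863738780777 [ 0.72642762 -0.57089151  0.01389627] [0.58419012 0.02649089 0.28534963]
```

View pics/w4.png

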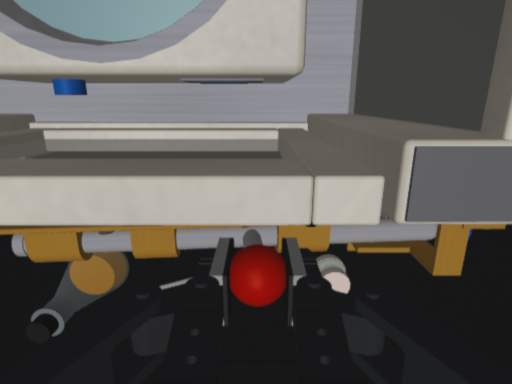

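Emit:
carry_out --pt "0 0 0 0 0" --pt "0 0 -0.05 0 0" --pt "0 0 -0.1 -0.01 0" --pt "0 0 -0.1 -0.01 0" --pt "0 0 -0.1 -0.01 0" --pt "0 0 -0.1 -0.01 0" --pt "0 0 -0.1 -0.01 0" --pt "0 0 -0.05 -0.01 0"

```text
time_s: 7.85
position: [0.5878, 0.0508, 0.2873]
tool_rot: [[0.989, -0.148, 0.005], [-0.148, -0.989, -0.01], [0.007, 0.01, -1.0]]
wrist_force: [0.1, -1.6, -1.5]
width: 0.023
```

```bash
python3 -c "
from h import *
s=ctrl.state();print(s['width'],s['wrist_force'],s['position'], ((s['position']-np.array([.5842,.0265,.2853]))@np.array([.144,.99,0])))
cam('wrist','w5.png')"
```

```text
0.023008405235164432 [ 0.09678225 -1.62315841 -1.4535898 ] [0.58777728 0.05076063 0.28734065] 0.024533150784618124
```

View pics/w5.png

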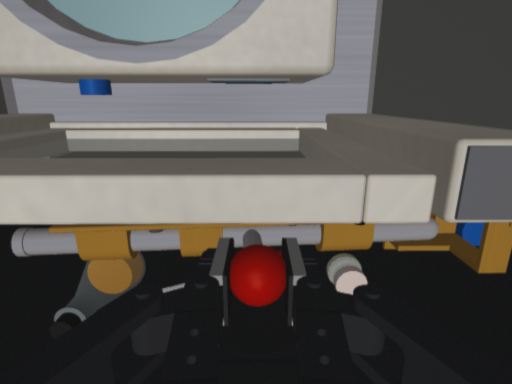

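Drawn about 24 mm, with the rod's end visibly out of the staple's far side in the wrist view. Next: draw further to about 35 mm, then lift.

Emit:
carry_out --pt "0 0 -0.07 0 0" --pt "0 0 -0.07 -0.01 0" --pt "0 0 -0.07 -0.01 0" --pt "0 0 -0.06 -0.01 0" --pt "0 0 -0.02 -0.05 0" --pt "0 0 -0.02 -0.06 0" --pt "0 0 -0.02 -0.06 0" --pt "0 0 0 -0.03 0"

```text
time_s: 8.9
position: [0.5891, 0.0607, 0.2917]
tool_rot: [[0.989, -0.147, -0.001], [-0.147, -0.989, -0.02], [0.002, 0.02, -1.0]]
wrist_force: [4.0, -1.7, -10.9]
width: 0.023
```

```bash
python3 -c "
from h import *
s=ctrl.state();print(s['width'],s['wrist_force'],s['position'], ((s['position']-np.array([.5842,.0265,.2853]))@np.array([.144,.99,0])))
cam('wrist','w6.png')"
```

```text
0.022989072045878082 [  3.96800543  -1.68349541 -10.94317141] [0.58907239 0.06066897 0.29167343] 0.034528901073448796
```

View pics/w6.png

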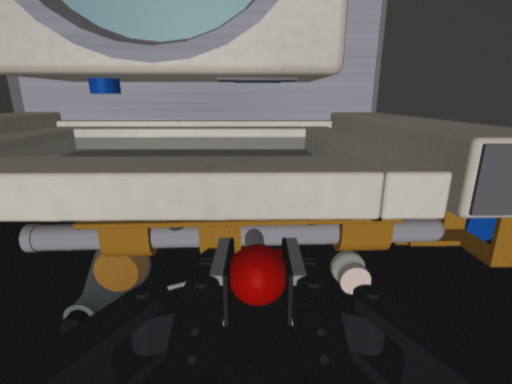

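Lifting takes 11 N because the 60 N grip stops the ball from turning in the pads. I ease the grip to 30 N and keep lifting.

Emit:
carry_out --pt "0 0 0 0 0" --pt "0 0 0 -0.05 0" --pt "0 0 -0.02 -0.07 0" --pt "0 0 -0.02 -0.07 0" --pt "0 0 -0.02 -0.05 0" --pt "0 0 0 -0.05 0" --pt "0 0 0 -0.03 0" --pt "0 0 0 -0.03 0" --newtons 30

```text
time_s: 9.95
position: [0.5885, 0.0655, 0.3045]
tool_rot: [[0.989, -0.146, -0.004], [-0.146, -0.989, -0.016], [-0.002, 0.017, -1.0]]
wrist_force: [4.8, -1.3, -16.5]
width: 0.0227
```

```bash
python3 -c "
from h import *
s=ctrl.state();print(s['width'],s['wrist_force'],s['wrist_torque'],s['position'], ((s['position']-np.array([.5842,.0265,.2853]))@np.array([.144,.99,0])))
cam('wrist','w7.png')
c=cam('scene','s7.png');i=cv2.imread('pics/s7.png')[150:250,190:300];cv2.imwrite('pics/s7b.png',cv2.resize(i,None,fx=6,fy=6,interpolation=3)[:600,:800])"
```

```text
0.022731996993716384 [  4.84686364  -1.34046554 -16.5412244 ] [-0.97106705 -0.61383455 -0.04366419] [0.58853316 0.06554526 0.3045362 ] 0.03927877861562211
```

View pics/w7.png

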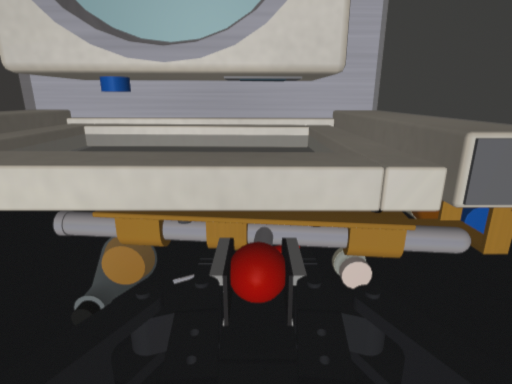

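View pics/s7b.png

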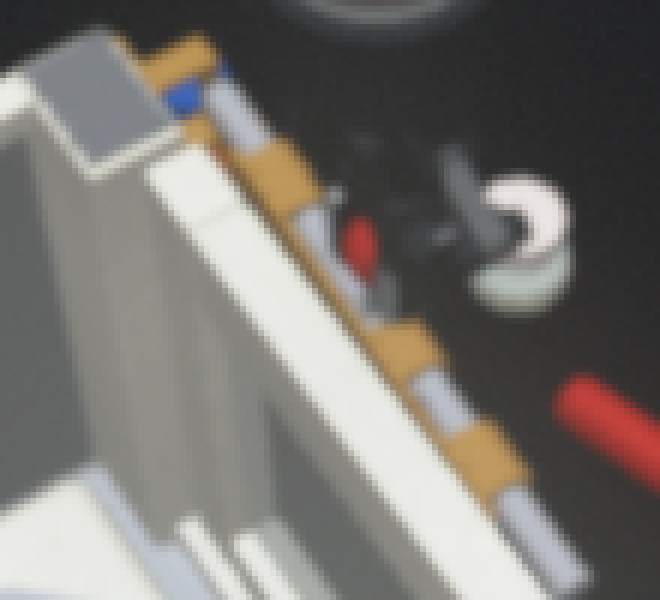

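The rod is now clearly lifted: the nose end at (455,240) stands above and in front of the lip, and the 16 N points to the upper stop. I ease down slightly and swing the gate out along its arc.

Emit:
carry_out --pt "0 0 0 0.05 0" --pt "0 -0.08 0 0.03 0.15" --pt "0 -0.12 -0.01 0 0.24" --pt "0 -0.12 -0.01 0 0.24" --pt "0 -0.12 -0.01 0 0.24" --pt "0 -0.12 -0.01 0 0.24" --pt "0 -0.12 -0.01 0 0.24" --pt "0 -0.12 -0.01 0 0.24"

```text
time_s: 11.05
position: [0.5571, 0.0738, 0.3035]
tool_rot: [[0.957, -0.29, 0.0], [-0.29, -0.957, -0.018], [0.006, 0.017, -1.0]]
wrist_force: [4.0, -1.7, -11.4]
width: 0.0231
```

```bash
python3 -c "
from h import *
s=ctrl.state();print(s['width'],s['wrist_force'],s['position'],s['tool_rot'].round(3)); d=s['position']-np.array([.5842,.0265,.2853]);print(d@[.144,.99,0],d@[.99,-.144,0])
cam('wrist','w8.png')
c=cam('scene','s8.png');i=cv2.imread('pics/s8.png')[150:250,190:300];cv2.imwrite('pics/s8b.png',cv2.resize(i,None,fx=6,fy=6,interpolation=3)[:600,:800])"
```

```text
0.023137518999428466 [  4.04599675  -1.65331892 -11.42273136] [0.5570646  0.07383371 0.30348702] [[ 0.957 -0.29   0.   ]
 [-0.29  -0.957 -0.018]
 [ 0.006  0.017 -1.   ]]
0.04295287685730841 -0.033680098161775605
```

View pics/w8.png

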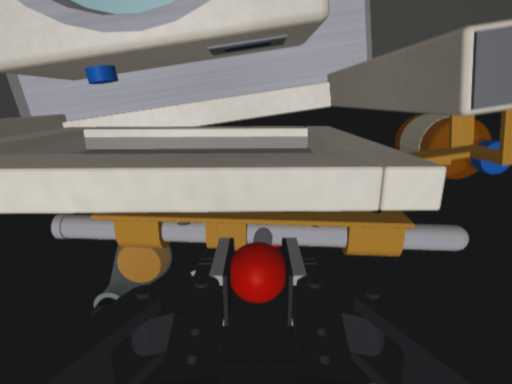

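View pics/s8b.png

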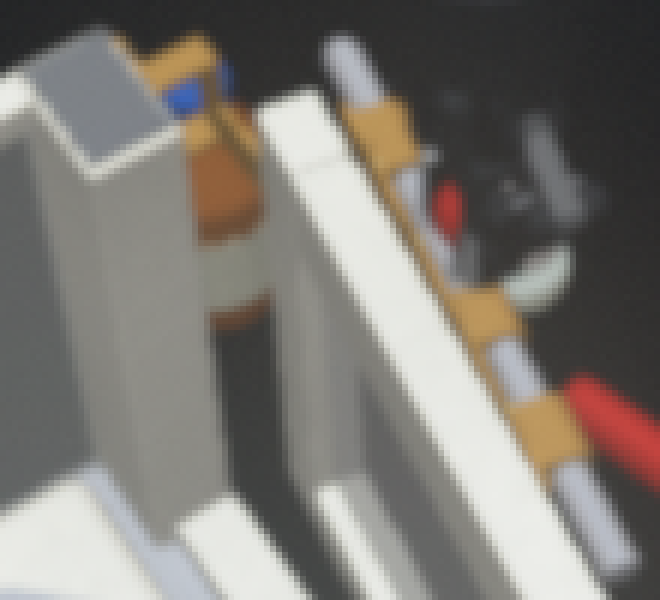

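The gate is past the lip, at about 0.14 rad, and the nose is free in both views. I continue to about 0.30 rad.

Emit:
carry_out --pt "0 -0.14 -0.01 0 0.26" --pt "0 -0.14 -0.01 0 0.26" --pt "0 -0.14 -0.01 0 0.26" --pt "0 -0.14 -0.01 0 0.26" --pt "0 -0.14 -0.01 0.02 0.26" --pt "0 -0.14 -0.01 0.02 0.26" --pt "0 -0.1 0 0 0.2" --pt "0 0 0 0 0"

```text
time_s: 12.15
position: [0.5227, 0.0888, 0.3033]
tool_rot: [[0.898, -0.439, 0.005], [-0.439, -0.898, -0.021], [0.014, 0.016, -1.0]]
wrist_force: [3.3, -2.8, -11.8]
width: 0.0229
```

```bash
python3 -c "
from h import *
s=ctrl.state();print(s['width'],s['wrist_force'],s['position'],s['qvel'].round(2)); d=s['position']-np.array([.5842,.0265,.2853]);print(d@[.144,.99,0],d@[.99,-.144,0])
cam('wrist','w9.png')
c=cam('top','t9.png');i=cv2.imread('pics/t9.png')[80:270,130:360];cv2.imwrite('pics/t9b.png',cv2.resize(i,None,fx=3.15789,fy=3.15789,interpolation=3))"
```

```text
0.022947401703524932 [  3.3396491   -2.84318775 -11.83174195] [0.52269578 0.08884722 0.30330186] [-0.13  0.09 -0.28 -0.31 -0.25 -0.12]
0.052867137024055155 -0.06986717241542438
```

View pics/w9.png

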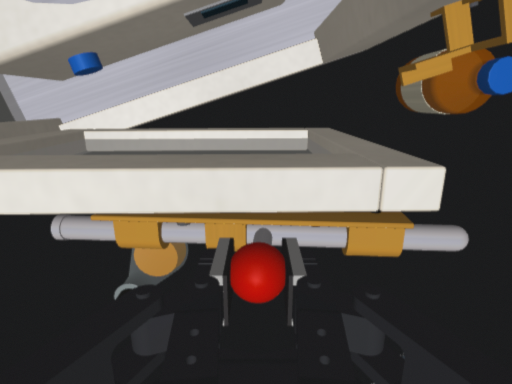

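View pics/t9b.png

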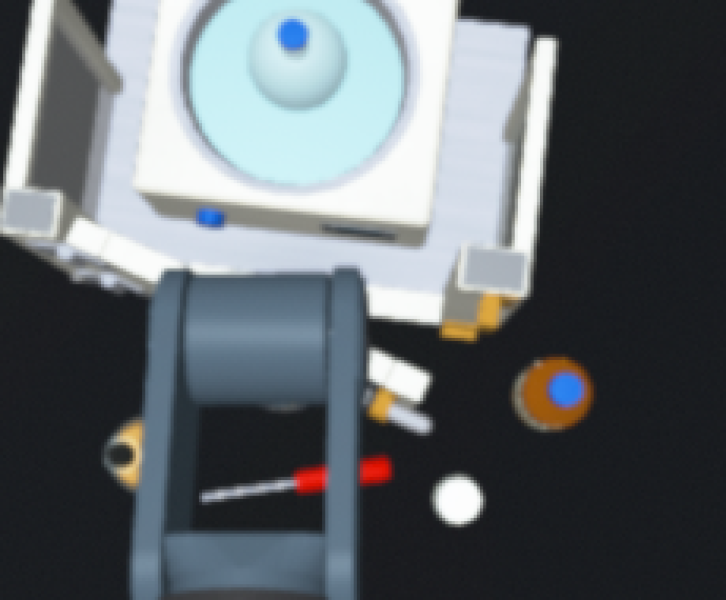

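The gate stands ajar and nothing else in view has moved. I settle for one call and check the angle at the free edge.

Emit:
carry_out --pt "0 0 0 0 0" --pt "0 0 0 0 0" --pt "0 0 0 0 0" --pt "0 0 0 0 0" --pt "0 0 0 0 0" --pt "0 0 0 0 0" --pt "0 0 0 0 0" --pt "0 0 0 0 0"

```text
time_s: 13.25
position: [0.5232, 0.0886, 0.3033]
tool_rot: [[0.899, -0.438, 0.005], [-0.438, -0.899, -0.021], [0.014, 0.017, -1.0]]
wrist_force: [4.0, -2.4, -11.0]
width: 0.0229
```

```bash
python3 -c "
from h import *
s=ctrl.state();print(s['time_s'],s['width'],s['wrist_force'],s['position'],s['qvel'].round(2))
b=cam('top','t10.png');cam('wrist','w10.png')
i=cv2.imread('pics/t10.png')[80:270,130:360];cv2.imwrite('pics/t10b.png',cv2.resize(i,None,fx=3.15789,fy=3.15789,interpolation=3))
f=3.15789
E=atz(b,(415/f+130,402/f+80),.29);H=np.array([.6344,.304,.29]);d=E-H
g=np.array([d@[.99,-.144,0],d@[.144,.99,0]]);print(E,np.linalg.norm(g),np.arctan2(-g[0],-g[1]))
for n,q,z in (('grease',(458,500),.05),('reagent',(566,389),.15)): pass
p=cv2.imread('pics/t0.png')[80:270,130:360].astype(int);k=np.abs(i.astype(int)-p).max(2)
cv2.imwrite('pics/diff.png',cv2.resize(np.clip(k*2,0,255).astype(np.uint8),None,fx=3,fy=3))
a=cam('scene','s10.png')
"
```

```text
13.25 0.022876680003447548 [  4.00234522  -2.3664682  -10.97670657] [0.52324957 0.08856166 0.30328796] [-0.04 -0.16  0.06 -0.07 -0.06 -0.07]
[ 0.49405069 -0.00233463  0.29      ] 0.3370960606545218 0.28517484829407364
```

View pics/t10b.png

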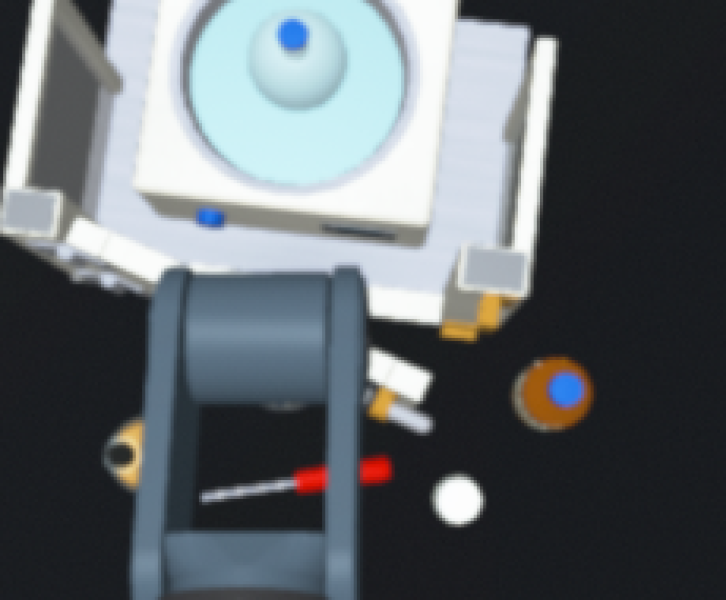

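View pics/s10.png

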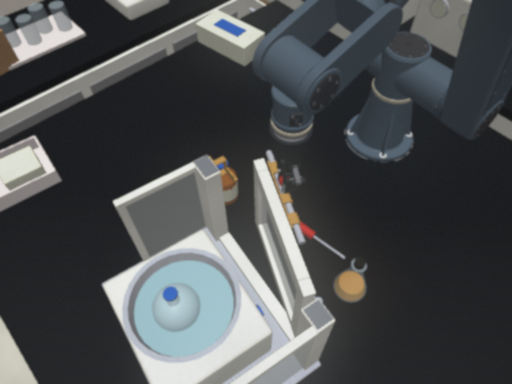

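View pics/diff.png

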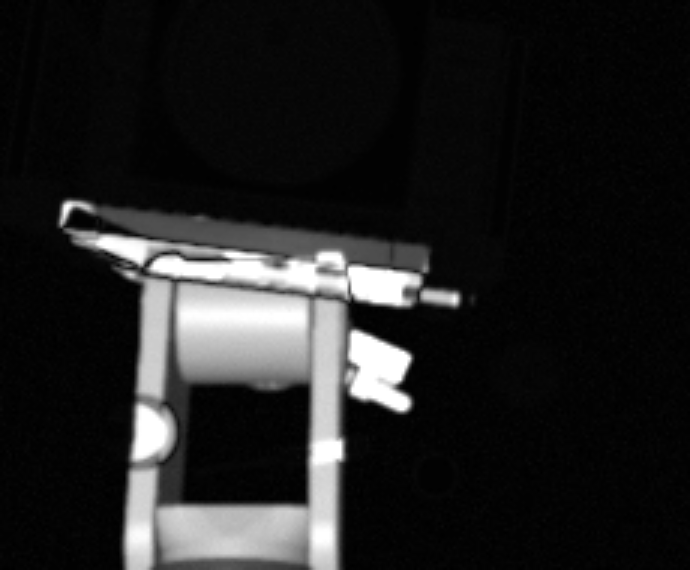

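The gate is at about 0.29 rad and still. The picture difference shows no change at the jar, bottle, screwdriver or visible part of the flask, so I hand in.

```bash
python3 -c "
from h import *
print(ctrl.finish_job())
s=ctrl.state();print(s['time_s'],s['position'],s['wrist_force'],s['width'])"
```

```text
the job is handed in; nothing more can be done
None
the job is handed in; nothing more can be done
```

I handed the job in with the gate ajar and the gripper still holding the bolt's red ball. The clock read about 13.3 s at the last check; `finish_job` gave no verdict.

**What I did:**
- I took the ball from above and drew the bolt back about 35 mm with the gate shut.
- I then lifted the nose close to the upper stop, after easing the grip from 60 N to 30 N so the ball could turn in the pads.
- Finally I swung the gate out along its arc.

**Last checks:**
- **Gate angle:** the top camera put it at about 0.285 rad, or about 95 mm open at the free edge. The edge measured 337 mm from the hinge against the 332 mm given, so that reading is slightly off. The tool's own travel gave about 0.29 rad.
- **Stillness and grip:** over a 1 s hold the tool drifted about 0.6 mm. The finger opening held at 22.9 mm. That is less than the 26 mm ball, so it may be held off-centre or the pads may have given a little.
- **Other objects:** comparing the first and last top pictures showed no change at the bottle and jar. The screwdriver and flask showed no change where visible, though the arm hid part of each.
- **Bolt lift:** I could not read the barrel's lift directly. I judged it from the tool height and from seeing the nose above the lip.
- **Forces:** I had no reading of the contact force on the keeper. The wrist force after each move call was at most about 17 N, mostly from the lift.

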